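# Call for a refill of the empty basket

## Task

One of the three green stock baskets is empty: with a fingertip, gently press the yellow call key directly in front of that basket fully down and let it come back up, then do the same with the green send key on the order terminal. Leave the other two call keys unpressed and every basket, bottle and other loose thing where it stands, and finish with the hand clear of everything.

Things in the scene. Friction and masses are not known exactly. Their poses are not given: they have to be found in the camera images.
- call_left (a joint): Travel of the left yellow call key (seen by the robot): 0 = up, 0.007 m = fully down. A vertical spring key: starts to move at about 2 N, fully down at about 6 N, comes back up by itself when let go.
- call_left_top (a point): Centre of the top face of the left yellow call key (seen by the robot) (round, 32 mm diameter); the point moves down with the key. Key up, it is 35 mm above the counter, and 11 mm above the rim of its fixed round housing (48 mm diameter). z up.
- call_middle (a joint): Travel of the middle yellow call key (seen by the robot): 0 = up, 0.007 m = fully down. A vertical spring key: starts to move at about 2 N, fully down at about 6 N, comes back up by itself when let go.
- call_middle_top (a point): Centre of the top face of the middle yellow call key (seen by the robot) (round, 32 mm diameter); the point moves down with the key. Key up, it is 35 mm above the counter, and 11 mm above the rim of its fixed round housing (48 mm diameter). z up.
- call_right (a joint): Travel of the right yellow call key (seen by the robot): 0 = up, 0.007 m = fully down. A vertical spring key: starts to move at about 2 N, fully down at about 6 N, comes back up by itself when let go.
- call_right_top (a point): Centre of the top face of the right yellow call key (seen by the robot) (round, 32 mm diameter); the point moves down with the key. Key up, it is 35 mm above the counter, and 11 mm above the rim of its fixed round housing (48 mm diameter). z up.
- send (a joint): Travel of the green send key: 0 = up, 0.007 m = fully down. A vertical spring key: starts to move at about 2 N, fully down at about 6 N, comes back up by itself when let go.
- send_top (a point): Centre of the top face of the green send key on the order terminal (round, 36 mm diameter); the point moves down with the key. Key up, it is 43 mm above the counter, and 11 mm above the rim of its fixed round housing (52 mm diameter). z up.
- stock_board: White board, 330 (x) x 500 (y) x 12 mm, fixed on the counter; origin under its centre. Three yellow call keys sit at own x = -125 mm, y = +170 (left), 0, -170 mm (right). Directly behind each key (+x, about 185 mm away) is a bay, marked by blue lines, with one green basket. Which basket stands in which bay varies.
- basket_empty: Green slatted plastic basket, 150 (x) x 130 (y) x 60 mm, 4 mm walls, loose on the stock board, origin at the centre of its underside; the one with nothing in it.
- basket_full: Green slatted plastic basket, 150 (x) x 130 (y) x 60 mm, 4 mm walls, loose on the stock board, origin at the centre of its underside; holds three white bottles with blue caps.
- basket_one: Green slatted plastic basket, 150 (x) x 130 (y) x 60 mm, 4 mm walls, loose on the stock board, origin at the centre of its underside; holds a single amber bottle.
- clear_bottle0: White bottle with a blue cap, 48 mm diameter, 100 mm tall, loose, standing in basket_full; origin at the centre of its underside.
- clear_bottle1: White bottle with a blue cap, 48 mm diameter, 100 mm tall, loose, standing in basket_full; origin at the centre of its underside.
- clear_bottle2: White bottle with a blue cap, 48 mm diameter, 100 mm tall, loose, standing in basket_full; origin at the centre of its underside.
- amber_bottle: Amber bottle, white cap, 48 mm diameter, 90 mm tall, loose, standing in basket_one; origin at the centre of its underside.
- vial: Small clear vial with a red cap, 24 mm diameter, 50 mm tall, loose on the stock board between two of the call keys; origin at the centre of its underside.
- tape_roll: Roll of white tape lying flat on the counter near the board's left front corner, 60 mm diameter, 20 mm high, loose; origin at the centre of its underside.
- terminal: White order terminal, 170 (x) x 120 (y) mm, fixed on the counter to the left or right of the stock board; origin at the centre of its underside. Its 20 mm high front deck carries the green send key at own x = -50 mm, y = 0; behind it (own x above 0) a dark screen slopes up to about 60 mm high.
- sharps_bin: Red sharps container with a white cap, 156 x 116 x 124 mm tall, fixed on the counter on the other side of the stock board; origin at the centre of its underside.
Mind the look-alikes: they are no part of the job. What is shaped like the clear_bottle2 but purple is not meant.

How it is judged:
By the outcome, as a careful person would: the job done as asked, in the order asked, and still so for the second after the job is handed in, with the robot touching nothing.
It also fails if it takes over 42 s, if anything falls off the work surface, if the arm or the gripper's body presses on something with over 40 N, if the wrist force passes 120 N, or if a joint passes its speed limit or range.

## Robot

A 7-joint arm with a two-finger parallel gripper is mounted at the origin on the work surface. World frame = base frame: x ahead of the robot, y to its left, z up, the work surface at z = 0. Lengths are in m, angles in rad, forces in N, time in s.
With the tool pointing down it reaches from about 0.4 to 0.875 m from the base axis. Payload 19.3 kg.
Tool frame: the origin (TCP) lies at the very end of the fingers, on their centre line; the grasp point (between the pads) lies 19 mm behind it; z points along the fingers, y is the line along which they close (so a half turn about z gives the same grasp; the last joint's range is limited). The gripper opens to 85 mm and grips with 20 to 120 N. Pads are 22 mm wide; open, the fingers measure 114 mm over their backs; the gripper's body (76 mm by 85 mm) begins 54 mm behind the grasp point. The pads swing forward as they close: fully open they stand 13 mm farther back than shut.
Start: joints at [-1.194, 0.521, -0.036, 1.599, 0.021, 1.021, -0.113], TCP at [0.27, 0.564, 0.231] pointing down, gripper open.
Joint ranges: [-2.91, 2.91], [-0.3, 2.13], [-1.5, 1.42], [0.17, 2.43], [-1.26, 4.41], [0.16, 1.93], [-2.52, 2.52]. Speed limits (rad/s): [1.89, 1.89, 2.39, 2.39, 3.01, 3.01, 3.01].

## Interface

Orientations are given as [roll, pitch, yaw] about the fixed x, y, z axes, in that order (R = Rz(yaw) Ry(pitch) Rx(roll)).
In Python, from workcell import bot gives the robot as it stands.
- The arm moves only by the tool servo_tool, never from a script. Its argument "plan" is a list of rows, each a list of 7 numbers: the finger opening in cm, from 0 to 8.54, then the shift along the tool's x, y, z in cm, then the turn, a rotation vector about the tool's x, y, z in degrees. In form: [[fingers, x, y, z, wx, wy, wz], ...]. A call has 1 to 10 rows; each row is the pose to reach, as a shift and turn from the pose commanded when the call began, along the tool's axes at that moment; what a row does not reach only later rows make up. A row lasts 1/10 s, in which the tool goes at most 50 mm and 8.59 degrees, less where a joint would pass 70% of its speed; a pose out of reach is approached as far as the arm can. A call with a gripper value outside its range is refused whole. The fingers move at their own pace and stop on an object; "force" is the grip in N (left out, the last holds). Time passes only in rows, so rows that repeat a pose let the fingers close. It gives the time, the measured TCP pose, the force, the opening and the grip force at its end, in the units of the state.
- bot.observe(): the state, without advancing time (a new reading comes with each control period).
- bot.grab_frame(name): name is "scene" or "top"; returns a dict with "frame" (420x560x3 uint8, blue, green, red), "mtx" (3x3 intrinsics, pixels), "R" (3x3) and "t" (3): a world point X has camera coordinates R X + t. Camera axes: x right, y down, z forward; pixel columns grow to the right and rows downward; lengths in m; the calibration is good to about 2 mm. A picture is of the moment at which its call begins. There is no depth.
- bot.job_done(): hands the job in; it is judged then, once.
The state is a dict: "clock": time; "qpos": joint angles; "qd": joint speeds; "joint_efforts": joint torques, N m; "position": TCP position; "tool_rot": TCP orientation; "force": force on the tool from outside, world axes, zero at the start; "moment": the same for the moment, N m; "grip_width": finger opening in m; "finger_force": force on a finger pad.
Only numpy, scipy, OpenCV 4.12 (cv2) and the standard library are available. Lean on these libraries where they do the work, as an engineer would, in place of code of your own. Each camera call takes 0.05 s, during which the arm holds its last target. There are 200 camera calls.

## Working session

There is one attempt and no reset: what is moved stays moved. The work goes in short steps, Python scripts to look and compute and a tool call to move; the robot and the scene stay as the last step left them, time stands still between calls to the robot, and variables do not carry over. Pictures are saved under pics/ and viewed, at most 10 in all, crops included, and the job is handed in when it is done.

Besides the shell and the picture viewer there is one more tool, called after ">>>" as name([rows], argument=value, ...), one row to a line, values as JSON. servo_tool: Moves the arm, as the interface text tells. Its arguments: {"type":"object","properties":{"plan":{"type":"array","items":{"type":"array","items":{"type":"number"}}},"force":{"type":"number"}},"required":["plan"]}

```bash
mkdir -p pics; python3 - <<'E'
from workcell import bot
import cv2,json
for n in("scene","top"):
    f=bot.grab_frame(n); cv2.imwrite(f"pics/{n}0.png",f["frame"])
    print(n,f["mtx"].tolist(),f["R"].tolist(),f["t"].tolist())
o=bot.observe(); print(o["position"],o["tool_rot"],o["clock"],o["force"],o["grip_width"])
E
```

```text
scene [[449.0316959146969, 0.0, 290.93615285168494], [0.0, 449.0316959146969, 212.9260347480934], [0.0, 0.0, 1.0]] [[0.6262397444372246, 0.7795668613407679, 0.009964496299518202], [0.5567553046743069, -0.4382313092532102, -0.7056747482425857], [-0.5457538943555226, 0.44746936016840405, -0.7084658485108931]] [-0.33167030913555523, -0.2426820349675268, 1.3650304689446562]
top [[531.9457479509957, 0.0, 278.091445589855], [0.0, 531.9457479509957, 203.7504897312739], [0.0, 0.0, 1.0]] [[0.001051038253751879, -0.9999167664039407, -0.012859066174351204], [-0.9959220722115462, 0.00011337117798000128, -0.09021758824550727], [0.0902115369586897, 0.012901449967472507, -0.9958390588786361]] [0.013093879217714275, 0.5565312073515492, 1.4067944227269753]
[0.26997186 0.56337397 0.23079721] [-3.14060598e+00  6.55568266e-05  2.69472304e+00] 0.1 [ 0.57022141 -0.12912185  1.22019653] 0.08546924161906103
```

View pics/scene0.png

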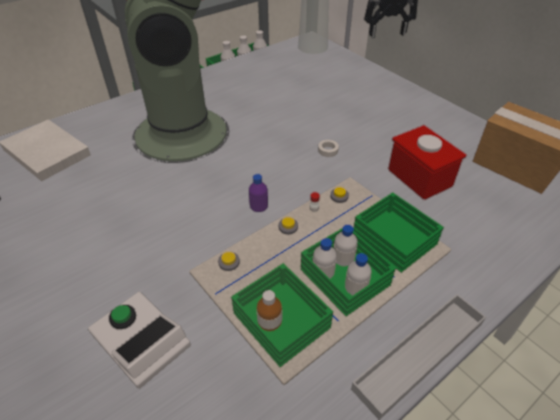

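View pics/top0.png

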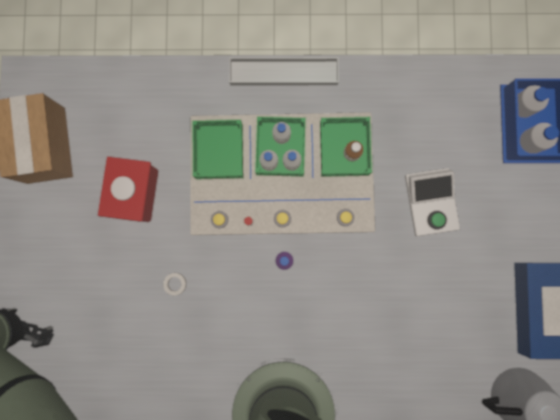

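The top view shows the robot's left basket (218,149) empty. The left call key is at about (219,219), the vial at (248,221), the send key at (438,219), and the purple bottle at (284,260). Next I'll measure the keys.

```bash
cat > h.py <<'E'
import numpy as np,cv2
from workcell import bot
def world(f,px,z):
    d=f["R"].T@np.linalg.inv(f["mtx"])@[px[0],px[1],1]; c=-f["R"].T@f["t"]
    return c+d*(z-c[2])/d[2]
E
python3 - <<'E'
from h import *
from scipy.spatial.transform import Rotation as Ro
S={"top":{"left":(219,219,.035),"mid":(282,218,.035),"right":(346,217,.035),"send":(438,219,.043),"vial":(248,221,.05)},
"scene":{"left":(340,193,.035),"mid":(288,224,.035),"right":(229,258,.035),"send":(122,314,.043),"vial":(315,196,.05)}}
for n in S:
    f=bot.grab_frame(n); hsv=cv2.cvtColor(f["frame"],cv2.COLOR_BGR2HSV)
    for k,(u,v,z) in S[n].items():
        lo,hi={"send":((40,100,40),(90,255,255)),"vial":((0,120,80),(8,255,255))}.get(k,((18,150,120),(35,255,255)))
        m=cv2.inRange(hsv,lo,hi); w=np.zeros_like(m); r=16; w[v-r:v+r,u-r:u+r]=m[v-r:v+r,u-r:u+r]
        M=cv2.moments(w,True); p=(M["m10"]/M["m00"],M["m01"]/M["m00"])
        print(n,k,np.round(p,1),M["m00"],world(f,p,z).round(4))
o=bot.observe(); print(o["position"],o["tool_rot"],Ro.from_euler("xyz",o["tool_rot"]).as_matrix().round(3).tolist())
E
```

```text
Traceback (most recent call last):
ZeroDivisionError: float division by zero
```

```bash
python3 - <<'E'
from h import *
from scipy.spatial.transform import Rotation as Ro
S={"top":{"left":(219,219,.035),"mid":(282,218,.035),"right":(346,217,.035),"send":(438,219,.043),"vial":(248,221,.05)},
"scene":{"left":(340,193,.035),"mid":(288,224,.035),"right":(229,258,.035),"send":(122,314,.043),"vial":(315,196,.05)}}
for n in S:
    f=bot.grab_frame(n); hsv=cv2.cvtColor(f["frame"],cv2.COLOR_BGR2HSV)
    for k,(u,v,z) in S[n].items():
        lo,hi={"send":((40,100,40),(90,255,255)),"vial":((0,120,80),(8,255,255))}.get(k,((15,95,80),(40,255,255)))
        m=cv2.inRange(hsv,lo,hi); w=np.zeros_like(m); r=16; w[v-r:v+r,u-r:u+r]=m[v-r:v+r,u-r:u+r]
        M=cv2.moments(w,True)
        if M["m00"]==0: print(n,k,hsv[v,u]);continue
        p=(M["m10"]/M["m00"],M["m01"]/M["m00"])
        print(n,k,np.round(p,1),M["m00"],world(f,p,z).round(4))
o=bot.observe(); print(o["position"],o["tool_rot"],Ro.from_euler("xyz",o["tool_rot"]).as_matrix().round(3).tolist())
E
```

```text
top left [218.5 219. ] 103.0 [0.5146 0.1724 0.035 ]
top mid [282. 218.] 97.0 [0.5175 0.0028 0.035 ]
top right [345.7 216.9] 99.0 [ 0.5205 -0.1668  0.035 ]
top send [ 64  92 141]
top vial [247.8 220.5] 30.0 [0.51  0.093 0.05 ]
scene left [339.4 191.8] 118.0 [0.5161 0.1674 0.035 ]
scene mid [287.8 222.4] 138.0 [ 0.519  -0.0013  0.035 ]
scene right [228.  257.7] 169.0 [ 0.5216 -0.1701  0.035 ]
scene send [120.7 313.8] 266.0 [ 0.5163 -0.4122  0.043 ]
scene vial [314.5 196.5] 64.0 [0.5022 0.0954 0.05  ]
[0.27000092 0.56347974 0.23103348] [-3.14102456e+00  1.36354006e-05  2.69475390e+00] [[-0.902, 0.432, -0.0], [0.432, 0.902, -0.001], [-0.0, -0.001, -1.0]]
```

The left basket is the empty one. The left key is at about (0.515, 0.170) and send at about (0.515, -0.412). I'll close the fingers and move above the left key.

>>> servo_tool([
  [0,-2,-1.3,0,0,0,0],
  [0,-5.5,-3.5,0,0,0,0],
  [0,-9.5,-6,0,0,0,0],
  [0,-13.5,-8.6,0,0,0,0],
  [0,-17.5,-11.1,0,0,0,0],
  [0,-21.5,-13.7,0,0,0,0],
  [0,-25.5,-16.2,0,0,0,0],
  [0,-29.5,-18.8,0,0,0,0],
  [0,-33.5,-21.3,0,0,0,0],
  [0,-36.5,-23.2,0,0,0,0],
])

```text
clock: 1.25
position: [0.5002, 0.1938, 0.2314]
tool_rot: [-3.141, 0.001, 2.693]
force: [0.2, 0.3, 0.7]
grip_width: -0.0001
finger_force: 0.0
```

>>> servo_tool([
  [0,-1.6,-1,2,0,0,0],
  [0,-2.6,-1.7,5,0,0,0],
  [0,-2.6,-1.7,8,0,0,0],
  [0,-2.6,-1.7,11,0,0,0],
  [0,-2.6,-1.7,13,0,0,0],
  [0,-2.6,-1.7,14,0,0,0],
  [0,-2.6,-1.7,14,0,0,0],
  [0,-2.6,-1.7,14,0,0,0],
])

```text
clock: 2.05
position: [0.5155, 0.1702, 0.092]
tool_rot: [3.141, 0.0, 2.695]
force: [0.5, -0.3, -0.3]
grip_width: 0.0001
finger_force: 0.0
```

```bash
python3 - <<'E'
from h import *
o=bot.observe(); print(o["clock"],o["position"],o["tool_rot"],o["force"],o["grip_width"])
a=bot.grab_frame("scene"); b=bot.grab_frame("top")
c=lambda f,u,v:cv2.resize(f["frame"][v-45:v+45,u-45:u+45],(400,400),interpolation=cv2.INTER_CUBIC)
cv2.imwrite("pics/k1.png",np.hstack([c(a,335,180),c(b,219,219)]))
for f in(a,b):
    x=f["mtx"]@(f["R"]@o["position"]+f["t"]); print(x[:2]/x[2])
E
```

```text
2.05 [0.51545513 0.1702328  0.09203557] [3.14110614e+00 4.75764767e-04 2.69467295e+00] [ 0.459717   -0.31109249 -0.25855655] 6.16556422703715e-05
[342.10878542 173.85607024]
[216.55686078 217.36045512]
```

View pics/k1.png

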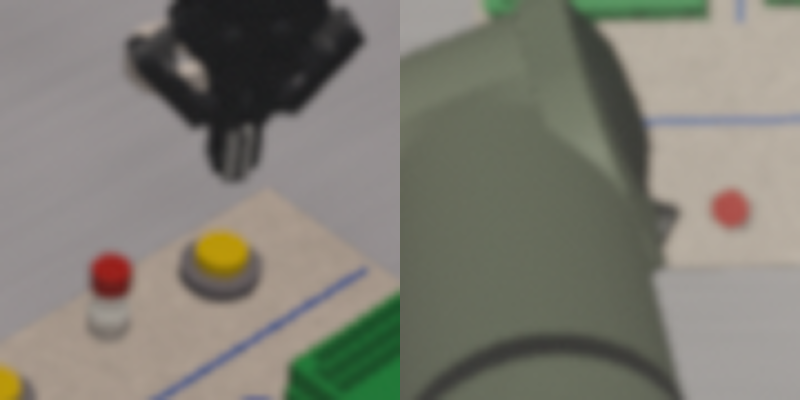

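The picture shows the closed fingertips at about scene pixel (343,175), above the left key at (340,191). The vial is well clear. Lowering to the key now.

>>> servo_tool([
  [0,0,0.1,2,0,0,0],
  [0,0,0.1,4,0,0,0],
  [0,0,0.1,5,0,0,0],
  [0,0,0.1,5.4,0,0,0],
  [0,0,0.1,5.6,0,0,0],
  [0,0,0.1,5.8,0,0,0],
  [0,0,0.1,6,0,0,0],
  [0,0,0.1,6.1,0,0,0],
  [0,0,0.1,6.1,0,0,0],
])

```text
clock: 3.05
position: [0.5159, 0.1711, 0.0306]
tool_rot: [3.141, 0.001, 2.695]
force: [0.3, -0.1, 3.8]
grip_width: -0.0003
finger_force: 2.1
```

>>> servo_tool([
  [0,0,0,0.1,0,0,0],
  [0,0,0,0.2,0,0,0],
  [0,0,0,0.25,0,0,0],
  [0,0,0,0.3,0,0,0],
  [0,0,0,0.3,0,0,0],
  [0,0,0,0.3,0,0,0],
])

```text
clock: 3.65
position: [0.5159, 0.1712, 0.0279]
tool_rot: [3.141, 0.001, 2.695]
force: [-3.3, -0.6, 16.8]
grip_width: -0.0003
finger_force: 8.3
```

Force is 16.8 N at the end stop, so the key is fully down. I'll lift, then move across to the send key.

>>> servo_tool([
  [0,0,0,-0.5,0,0,0],
  [0,0,0,-1.5,0,0,0],
  [0,0,0,-4,0,0,0],
  [0,0,0,-8,0,0,0],
  [0,0,0,-11,0,0,0],
  [0,0,0,-12,0,0,0],
  [0,-1.1,-2.2,-12,0,0,0],
  [0,-2.6,-5.4,-12,0,0,0],
  [0,-4.3,-9,-12,0,0,0],
  [0,-5.8,-12.2,-12,0,0,0],
])

```text
clock: 4.65
position: [0.5144, 0.0342, 0.1471]
tool_rot: [-3.141, -0.001, 2.695]
force: [0.4, -0.8, 0.2]
grip_width: -0.0002
finger_force: 0.0
```

>>> servo_tool([
  [0,-1.6,-3.4,0,0,0,0],
  [0,-3.4,-7,0,0,0,0],
  [0,-5.1,-10.6,0,0,0,0],
  [0,-6.8,-14.2,0,0,0,0],
  [0,-8.5,-17.8,0,0,0,0],
  [0,-10.2,-21.4,0,0,0,0],
  [0,-11.9,-25,0,0,0,0],
  [0,-13.6,-28.5,0,0,0,0],
  [0,-15.3,-32,0,0,0,0],
  [0,-16.8,-35.2,0,0,0,0],
])

```text
clock: 5.65
position: [0.5138, -0.3558, 0.1469]
tool_rot: [3.142, -0.001, 2.694]
force: [-0.2, -0.3, -0.0]
grip_width: -0.0
finger_force: 0.0
```

>>> servo_tool([
  [0,-1.2,-2.5,0,0,0,0],
  [0,-2.2,-4.5,0,0,0,0],
  [0,-2.5,-5.2,0,0,0,0],
  [0,-2.5,-5.2,2,0,0,0],
  [0,-2.5,-5.2,4,0,0,0],
  [0,-2.5,-5.2,5,0,0,0],
  [0,-2.5,-5.2,5,0,0,0],
  [0,-2.5,-5.2,5,0,0,0],
])

```text
clock: 6.45
position: [0.5148, -0.4116, 0.0978]
tool_rot: [3.142, 0.0, 2.695]
force: [-0.2, -0.2, -0.2]
grip_width: 0.0004
finger_force: 0.0
```

```bash
python3 - <<'E'
from h import *
o=bot.observe(); print(o["clock"],o["position"],o["tool_rot"],o["force"],o["grip_width"])
a=bot.grab_frame("scene"); b=bot.grab_frame("top")
c=lambda f,u,v:cv2.resize(f["frame"][v-45:v+45,u-45:u+45],(400,400),interpolation=cv2.INTER_CUBIC)
cv2.imwrite("pics/k2.png",np.hstack([c(a,125,300),c(a,335,190)]))
for z in(.043,): print(world(a,(120.7,313.8),z))
for f in(a,b):
    x=f["mtx"]@(f["R"]@o["position"]+f["t"]); print(x[:2]/x[2])
E
```

```text
6.45 [ 0.51484435 -0.41155138  0.09784993] [3.14157861e+00 1.69041681e-04 2.69511604e+00] [-0.1656897  -0.19597614 -0.23384789] 0.0003691327308097568
[ 0.51633525 -0.41216763  0.043     ]
[113.00903454 296.86672063]
[445.0597682 217.5020069]
```

View pics/k2.png

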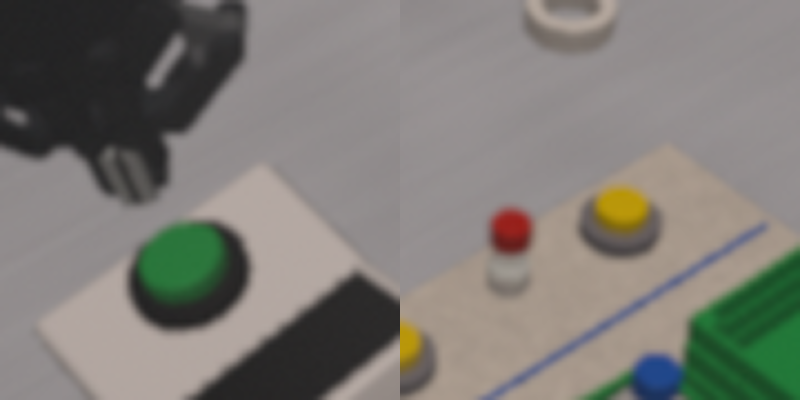

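The tips are at about pixel (112,297) above the send key, whose top is at (121,312). The left key is back up and the vial hasn't moved. Pressing send.

>>> servo_tool([
  [0,0,0,2,0,0,0],
  [0,0,0,4,0,0,0],
  [0,0,0,5,0,0,0],
  [0,0,0,5.4,0,0,0],
  [0,0,0,5.6,0,0,0],
  [0,0,0,5.8,0,0,0],
  [0,0,0,5.9,0,0,0],
  [0,0,0,5.9,0,0,0],
])

```text
clock: 7.35
position: [0.5148, -0.412, 0.0388]
tool_rot: [-3.141, 0.001, 2.695]
force: [-1.4, 1.0, 4.3]
grip_width: 0.0001
finger_force: 2.1
```

>>> servo_tool([
  [0,0,0,0.1,0,0,0],
  [0,0,0,0.2,0,0,0],
  [0,0,0,0.25,0,0,0],
  [0,0,0,0.3,0,0,0],
  [0,0,0,0.3,0,0,0],
  [0,0,0,0.3,0,0,0],
])

```text
clock: 7.95
position: [0.5149, -0.4121, 0.036]
tool_rot: [-3.141, 0.001, 2.695]
force: [-3.0, 2.9, 13.4]
grip_width: 0.0001
finger_force: 6.5
```

Send reached its end stop at 13.4 N. I'll lift clear.

>>> servo_tool([
  [0,0,0,-0.5,0,0,0],
  [0,0,0,-1.5,0,0,0],
  [0,0,0,-4,0,0,0],
  [0,0,0,-8,0,0,0],
  [0,0,0,-12,0,0,0],
  [0,0,0,-14,0,0,0],
  [0,0,0,-15,0,0,0],
  [0,0,0,-15,0,0,0],
  [0,0,0,-15,0,0,0],
])

```text
clock: 8.85
position: [0.5142, -0.4114, 0.1841]
tool_rot: [3.141, -0.002, 2.695]
force: [-0.2, -0.3, -0.4]
grip_width: -0.0001
finger_force: 0.0
```

```bash
python3 - <<'E'
from h import *
cv2.imwrite("pics/end.png",bot.grab_frame("scene")["frame"])
o=bot.observe(); print(o["clock"],o["position"],o["force"])
E
```

```text
8.9 [ 0.51405638 -0.41133045  0.18380263] [-0.9569864   0.07141889 -0.27639627]
```

View pics/end.png

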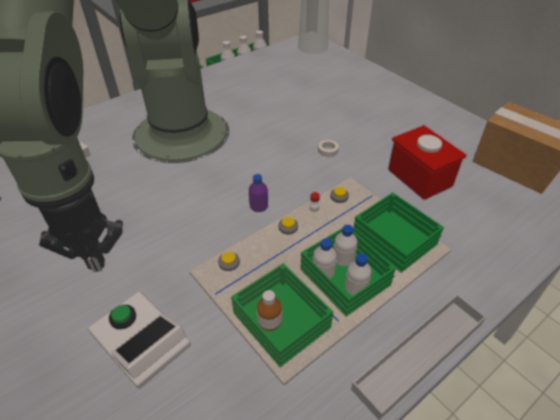

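The hand is clear above the terminal, with the fingertips at about (97,265). All keys are up, including send at (122,315) and the left key at (340,193), and nothing else has moved.

```bash
python3 -c "
from workcell import bot
print(bot.job_done())"
```

```text
the job is handed in; nothing more can be done
None
```

I pressed the left call key (its basket is the empty one) and then the send key, each fully down and released; nothing else was touched, the hand finished clear, and the job was handed in at about 9 s.

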